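Clamp a re-glued table caddy in the taproom's trigger clamp

ROBOT

A 7-joint arm with a two-finger parallel gripper is mounted at the origin on the work surface. World frame = base frame: x ahead of the robot, y to its left, z up, the work surface at z = 0. Lengths are in m, angles in degrees, forces in N, time in s.
With the tool pointing down it reaches from about 0.425 to 0.925 m from the base axis. Payload 6.8 kg.
Tool frame: the origin (TCP) lies midway between the tips of the shut fingers; the grasp point (between the pads) lies 19 mm behind it; z points along the fingers, y is the direction in which the jaws open and shut (so a half turn about z gives the same grasp; the last joint's range is limited). The gripper opens to 88 mm and grips with 3 to 60 N. Pads are 20 mm wide; open, the fingers measure 115 mm over their backs; the gripper's body (75 mm by 178 mm) begins 61 mm behind the grasp point.
Start: joints at [59.009, 27.33, 1.283, 89.118, -0.659, 63.558, -4.761], TCP at [0.283, -0.613, 0.223] pointing down, gripper open.
Joint ranges: [-169.35, 169.35], [-19.33, 120.38], [-80.79, 83.38], [13.8, 139.57], [-78.32, 258.32], [9.67, 109.79], [-169.56, 169.56]. Speed limits (degrees/s): [136.94, 136.94, 180, 180, 180, 180, 180].

INTERFACE

Orientations are given as a 3x3 rotation matrix whose columns are the frame's x, y, z axes.
In Python, from cell import bot gives the robot as it stands.
- The arm moves only by the tool drive_tool, never from a script. Its argument "rows" is a list of rows, each a list of 7 numbers: the turn, a rotation vector about the world's x, y, z in degrees, then the shift along the world's x, y, z in cm, then the opening, from 0 (shut) to 1 (fully open). A call has 1 to 5 rows; each row shifts and turns the pose as measured when the row begins; what a row does not reach is not made up. A row lasts 1/8 s, in which the tool goes at most 62.5 mm and 10.7 degrees, less where a joint would pass 70% of its speed; a pose out of reach is approached as far as the arm can. A call is refused whole if a number of a shift passes 6.25 or a number of a turn 10.7, either way. A call with a gripper value outside its range is refused whole. The fingers move at their own pace and stop on an object; "grip_force" is the grip in N (left out, the last holds). Time passes only in rows, so rows that do not move let the fingers close. It gives the time, the measured TCP pose, the force and the opening at its end, in the units of the state.
- bot.sense(): the state, without advancing time (a new reading comes with each control period).
- bot.snapshot(name): name is "scene" or "side" or "wrist"; returns a dict with "pixels" (400x640x3 uint8, blue, green, red), "fx", "fy", "cx", "cy" (pixels), "position" and "attitude" of the camera in the world; the wrist camera has in their place "T_tool_cam" (4x4, takes a point from camera to tool coordinates, whose origin is the TCP and whose axes are the flange's). Camera axes: x right, y up, looking along -z (the intrinsics and any distortion apply to the point x, -y, -z); pixel columns grow to the right and rows downward; lengths in m; the calibration is good to about 2 mm. A picture is of the moment at which its call begins: read the wrist's pose just before it. There is no depth.
- bot.hand_in(): hands the job in, once; it reports no verdict.
The state is a dict: "t": time; "joints": joint angles; "dq": joint speeds; "tau": joint torques, N m; "eef_pos": TCP position; "orientation": TCP orientation; "contact_force": force on the tool from outside, world axes, zero at the start; "torque": the same for the moment, N m; "finger_gap": finger opening in m.
Only numpy, scipy, OpenCV 4.12 (cv2) and the standard library are available. Lean on these libraries where they do the work, as an engineer would, in place of code of your own. Each camera call takes 0.05 s, during which the arm holds its last target. There are 200 camera calls.

TASK

The small wooden table caddy has just been glued: pick it up by its handle bar, set it down gently on the board of the trigger clamp, centred and square between the two jaws, and let go of it. Then pump the clamp's trigger, stroke after stroke, until the sliding jaw has closed on the caddy and presses it firmly against the fixed jaw without crushing it (about 20 N); move the jaw only by the trigger and leave the other things on the table where they stand. The program finishes while holding: the gripper keeps the trigger squeezed and the caddy clamped.

Things in the scene. Friction and masses are not known exactly. Their poses are not given: they have to be found in the camera images.
- caddy: Open wooden box with a handle bar over it (sizes in mm): 110 long (x), 84 wide (y), about 0.45 kg. Origin: centre of its underside, z up. Its two end panels (outer faces at x = -55 and 55, which the jaws must press) are 84 wide and 60 tall; on each a 30 wide post goes up to 120. Side walls 55 tall. The ends crack above 60 N from a jaw; the glue needs at least 8 N.
- caddy_bar: The caddy's handle bar, fixed to its posts, running along x: 90 mm long, 16 wide (y), 14 tall. Origin: its centre, 112 mm above the caddy's underside.
- clamp: Bench trigger clamp, fixed to the table. Wooden board 375 x 110 mm (x from -200 to 175), its top 18 above the table, with steel parts on it. Origin: on the table under the push axis; x = direction the jaw is pushed, z up. Fixed jaw's face at x = 145. Housing at x = -124 to -49, 54 wide, up to 93. Above it stand the fixed handle and, 45 ahead, the trigger.
- anvil: Fixed jaw at the board's +x end, upright plate 70 mm wide, from 18 to 92 above the table. Origin: centre of its pressing face, 55 above the table; axes as the clamp's (the caddy belongs on its -x side).
- jaw: Sliding jaw on the front of the push rod, upright plate 70 mm wide, 66 tall, 12 thick. Origin: centre of its pressing face, 55 above the table; axes as the clamp's (the caddy belongs on its +x side). It pushes the caddy along the board until the fixed jaw stops it.
- rod: Toothed push rod, 12 mm square, 55 above the table, carrying the jaw and running back (-x) through the housing, its tail up to 75 mm behind the handle. Origin: where it joins the jaw plate, 12 mm behind the jaw's face. Not to be pushed by the robot.
- feed (a joint): Travel of rod and jaw in m: 0 = drawn back (jaws 150 mm apart), at most 0.07; the opening is 150 mm less this. Starts at 0 to 0.018. Squeezing the trigger feeds it forward; it stays (friction about 6 N) while the trigger returns; it cannot be drawn back by the trigger. The ratchet catches every 5 mm: a full stroke feeds about 10 mm, a part stroke 5 mm or nothing.
- trigger (a joint): Trigger angle in rad: 0 = at rest (springs back when let go), 0.25 = end stop. Pumping takes about 8 N at the pad. With the caddy clamped the trigger stops short of 0.25, and the jaw presses with about 1.6 times the force on the pad less 11 N (20 N on the pad: 20 N). If it reaches 0.25 the caddy is not clamped yet: let it return to 0, squeeze again.
- trigger_pad (a point): Centre of the trigger's rubber pad, a cross roller 18 mm in diameter, 26 wide (y), 155 above the table; at rest 45 ahead (+x) of the point handle, 27 when fully squeezed. Squeeze pad and handle together with fingers from above that close along the clamp's x. The lever behind the pad ends 175 above the table.
- trigger_blade: The trigger lever with its pad, standing up in front of the handle, 20 mm wide, 92 long. Origin: its pivot, 83 mm above the table.
- handle (a point): Middle of the rear (-x) face of the fixed handle, 155 mm above the table. The handle is 16 deep (x), 26 wide (y) and ends 188 above the table. From this face to the front of the trigger pad: 54 at rest, 36 fully squeezed.
- tumbler_a: Clear drinking glass, 130 tall, 68 across the rim. Bystander. Origin: centre of its underside.
- tumbler_b: Clear drinking glass, 130 tall, 68 across the rim. Bystander. Origin: centre of its underside.
- mallet: Pale wooden cask mallet standing on its head, handle up: head 94 across and 95 tall, 210 tall in all. Bystander. Origin: centre of its underside.
- glue: White plastic glue bottle with a black cap, 48 across, 130 tall. Bystander. Origin: centre of its underside.
- mug: White ceramic mug, 84 across, 110 tall. Bystander. Origin: centre of its underside.
- bung: Cork bung, 44 across, 35 tall. Bystander. Origin: centre of its underside.
There are look-alikes about, which are no part of the job. What is shaped like the caddy but green or orange is not meant.

How it is judged (in metres and radians):
On the way, in this order (a step that is already met when the one before it is completed fails the run):
1. the caddy is lifted clear by its handle bar (height (world z) of caddy above 0.03 m and contact force between the fingers and caddy_bar above 0.5 N), for 0.2 s.
2. the caddy stands on the clamp's board, centred and square between the jaws, let go (z of caddy in the frame of clamp between 0.013 and 0.024 m and y of caddy in the frame of clamp between -0.02 and 0.02 m and x of caddy in the frame of jaw above 0.052 m and x of caddy in the frame of anvil below -0.052 m and angle between the x axis of caddy and the x axis of clamp, either way round below 0.14 rad and angle between caddy's own z axis and vertical below 0.06 rad and contact force between the fingers and caddy below 0.2 N and linear speed of caddy below 0.03 m/s), for 0.2 s.
3. pumped by the trigger, the jaw presses on the caddy (contact force between jaw and caddy above 4 N and contact force between the fingers and trigger_blade above 1 N), for 0.1 s.
At the end, for the whole second after the job is handed in: The caddy stands on the clamp's board (within 20 mm of the centre line, within 0.14 rad of square), touched by no finger, the jaw pressing it with 8 to 60 N against the fixed jaw (over 6 N there), while the fingers still press the trigger with more than 2 N, for the whole last second (all of step 2 and contact force between jaw and caddy between 8 and 60 N and contact force between anvil and caddy above 6 N and contact force between the fingers and trigger_blade above 2 N and value of joint trigger above 0.02 rad); the arm keeps its last pose, push and grip.
It fails at once if the caddy is crushed: more than 60 N from the jaw or the fixed jaw (contact force between any of jaw, anvil and caddy above 60 N).
It fails at once if the jaw or its rod is pushed by the robot (contact force between the arm and rod above 2 N).
It fails at once if the jaw or its rod is pushed by the fingers (contact force between the fingers and rod above 2 N).
It fails at once if the caddy is dropped (linear speed of caddy above 0.5 m/s and contact force between the fingers and caddy below 0.1 N).
It fails at once if a bystander is disturbed (moved over 40 mm) (distance of any of tumbler_a, tumbler_b, mallet, glue, mug, bung from where it was at the start of the episode above 0.04 m).
It also fails if it takes over 61 s, if anything falls off the work surface, if the arm or the gripper's body presses on something with over 40 N, if the wrist force passes 120 N, or if a joint passes its speed limit or range.

## Working session

There is one attempt and no reset: what is moved stays moved. The work goes in short steps, Python scripts to look and compute and a tool call to move; the robot and the scene stay as the last step left them, time stands still between calls to the robot, and variables do not carry over. Pictures are saved under pics/ and viewed, about 8 in all and at most 12, crops included, and the job is handed in when it is done.

Besides the shell and the picture viewer there is one more tool, called after "Emit:" as name([rows], argument=value, ...), one row to a line, values as JSON. drive_tool: Moves the arm, as the interface text tells. Its arguments: {"type":"object","properties":{"rows":{"type":"array"},"grip_force":{"type":"number"}},"required":["rows"]}

```bash
mkdir -p pics; ls; python3 - <<'E'
from cell import bot
import cv2,numpy as np
s=bot.sense(); print({k:np.round(v,3).tolist() for k,v in s.items()})
for n in("scene","side"):
    d=bot.snapshot(n); cv2.imwrite(f"pics/{n}0.png",d["pixels"])
    print(n,{k:np.round(v,4).tolist() for k,v in d.items() if k!="pixels"})
d=bot.snapshot("wrist");cv2.imwrite("pics/wrist0.png",d["pixels"]);print({k:np.round(v,4).tolist() for k,v in d.items() if k!="pixels"})
E
```

```text
pics
{'t': 0.0, 'joints': [59.007, 27.377, 1.279, 89.178, -0.657, 63.559, -4.761], 'dq': [-0.006, 0.005, 0.031, 0.021, -0.0, 0.096, 0.025], 'tau': [-0.0, -58.286, 1.534, -27.262, -0.054, 0.017, 0.0], 'eef_pos': [0.283, -0.612, 0.222], 'orientation': [[0.908, 0.419, -0.001], [0.419, -0.908, 0.002], [-0.0, -0.002, -1.0]], 'contact_force': [-0.613, -0.159, 0.344], 'torque': [-0.007, -0.041, -0.035], 'finger_gap': 0.088}
scene {'fx': 377.0695, 'fy': 377.0695, 'cx': 315.361, 'cy': 206.5136, 'position': [1.2235, 0.2118, 0.7258], 'attitude': [[-0.227, -0.597, 0.7694], [0.9739, -0.1369, 0.1811], [-0.0028, 0.7905, 0.6125]]}
side {'fx': 471.9773, 'fy': 471.9773, 'cx': 319.4002, 'cy': 184.2449, 'position': [0.1869, 0.9545, 1.2467], 'attitude': [[-0.9498, 0.2431, -0.1967], [-0.3126, -0.7211, 0.6183], [0.0085, 0.6488, 0.7609]]}
{'fx': 305.7023, 'fy': 305.7023, 'cx': 320.5354, 'cy': 197.4565, 'T_tool_cam': [[0.0005, 0.9694, 0.2453, 0.0662], [1.0, -0.0005, -0.0, -0.0007], [0.0001, 0.2453, -0.9694, -0.1617], [0.0, 0.0, 0.0, 1.0]]}
```

View pics/scene0.png

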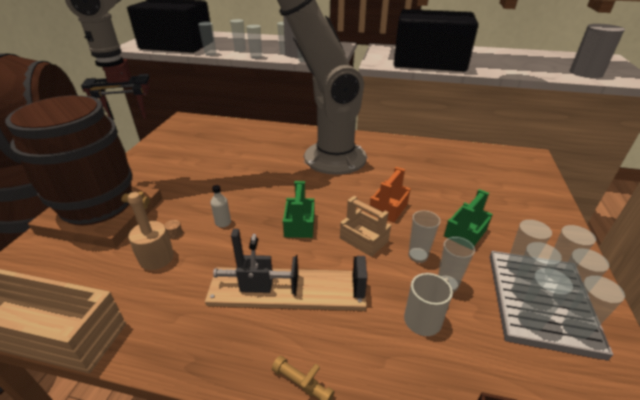

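View pics/side0.png

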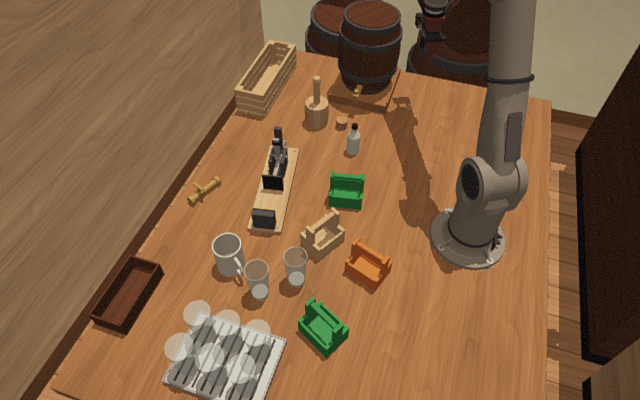

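Scene view: the natural-wood caddy is at (366,226), or (323,236) in the side view. The look-alikes are green at (299,215) and (468,217), and orange at (390,194). The plain wooden one fits the description. The clamp is at (285,280), with its anvil at (360,277). Next I'll check close crops.

```bash
python3 - <<'E'
import cv2,numpy as np
a=cv2.imread("pics/scene0.png");b=cv2.imread("pics/side0.png")
def c(im,x,y,w,h,W,H): return cv2.resize(im[y:y+h,x:x+w],(W,H),interpolation=cv2.INTER_CUBIC)
t=np.hstack([c(a,200,225,180,90,800,400)[:, :]])
m=np.vstack([np.hstack([c(a,330,190,70,70,300,300),c(b,290,200,70,70,300,300)]),])
u=c(b,240,120,70,120,350,600)
cv2.imwrite("pics/c1.png",np.hstack([np.vstack([c(a,200,225,180,120,450,300),np.hstack([c(a,335,192,60,80,225,300),c(b,295,200,60,80,225,300)])]),u]))
E
```

```text
(no output)
```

View pics/c1.png

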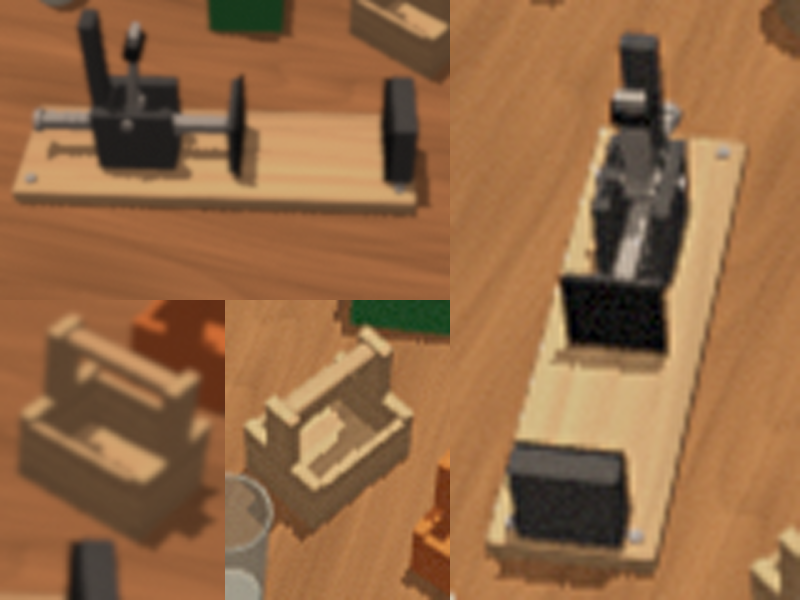

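```bash
cat >h.py <<'E'
import numpy as np
CAM={"scene":(377.0695,377.0695,315.361,206.5136,[1.2235,.2118,.7258],[[-0.227,-0.597,0.7694],[0.9739,-0.1369,0.1811],[-0.0028,0.7905,0.6125]]),
"side":(471.9773,471.9773,319.4002,184.2449,[.1869,.9545,1.2467],[[-0.9498,0.2431,-0.1967],[-0.3126,-0.7211,0.6183],[0.0085,0.6488,0.7609]])}
def wristcam(s,d):
    R=np.array(s["orientation"]);T=np.array(d["T_tool_cam"])
    return (d["fx"],d["fy"],d["cx"],d["cy"],np.array(s["eef_pos"])+R@T[:3,3],R@T[:3,:3])
def at(cam,px,z):
    fx,fy,cx,cy,p,R=CAM[cam] if isinstance(cam,str) else cam
    r=np.array(R)@[(px[0]-cx)/fx,-(px[1]-cy)/fy,-1]; p=np.array(p)
    return p+r*(z-p[2])/r[2]
def proj(cam,P):
    fx,fy,cx,cy,p,R=CAM[cam] if isinstance(cam,str) else cam
    q=np.array(R).T@(np.array(P)-p); return np.array([cx+fx*q[0]/-q[2],cy-fy*q[1]/-q[2]])
E
python3 - <<'E'
from h import *
np.set_printoptions(precision=4,suppress=True)
S=lambda x,y:(240+(x-450)/5,120+y/5)
C=lambda x,y:(200+x/2.5,225+y/2.5)
print("caddy posts scene",at("scene",(352.1,199.2),.12)[:2],at("scene",(382.5,213.3),.12)[:2])
print("side",at("side",(334.7,211.2),.12)[:2],at("side",(310.5,228.8),.12)[:2])
for n,p in dict(fr=(745,147),fl=(605,130),nr=(657,555),nl=(490,545)).items(): print("board side",n,at("side",S(*p),.018)[:2])
for n,p in dict(nl=(16,190),nr=(415,196),fl=(42,110)).items(): print("board scene",n,at("scene",C(*p),.018)[:2])
print("jaw top",at("side",S(563,275),.088)[:2],at("side",S(663,282),.088)[:2],"bot",at("side",S(568,345),.022)[:2],at("side",S(665,352),.022)[:2])
print("anvil top far edge",at("side",S(514,447),.092)[:2],at("side",S(626,452),.092)[:2])
print("handle top side",at("side",S(640,37),.188)[:2],"scene",at("scene",C(90,14),.188)[:2])
print("pad side",at("side",S(630,104),.16)[:2],"scene",at("scene",C(134,42),.155)[:2])
E
```

```text
caddy posts scene [0.4092 0.1217] [0.4517 0.2067]
side [0.4016 0.125 ] [0.4495 0.2087]
board side fr [ 0.6273 -0.1789]
board side fl [ 0.7306 -0.1624]
board side nr [0.5575 0.1783]
board side nl [0.6603 0.2047]
board scene nl [ 0.7391 -0.1625]
board scene nr [0.6627 0.1987]
board scene fl [ 0.6411 -0.1817]
jaw top [0.6752 0.0346] [0.611  0.0194] bot [0.6755 0.0396] [0.6112 0.0244]
anvil top far edge [0.6475 0.178 ] [0.5809 0.1597]
handle top side [ 0.666  -0.0953] scene [ 0.6686 -0.0945]
pad side [ 0.6613 -0.0609] scene [ 0.6607 -0.061 ]
```

Emit:
drive_tool([
  [0,0,7.4,3,5,1,0.5],
  [0,0,7.4,3,5,1,0.5],
  [0,0,7.4,3,5,1,0.5],
  [0,0,7.4,3,5,1,0.5],
  [0,0,7.4,3,5,1,0.5],
])

```text
t: 0.78
eef_pos: [0.4309, -0.3583, 0.2704]
orientation: [[0.464, 0.886, -0.006], [0.886, -0.464, -0.001], [-0.003, -0.005, -1.0]]
contact_force: [0.6, -0.6, 1.0]
finger_gap: 0.0449
```

Emit:
drive_tool([
  [0,0,0,0.5,6,0,0.5],
  [0,0,0,0.5,6,0,0.5],
  [0,0,0,0.5,6,0,0.5],
  [0,0,0,0,6,0,0.5],
  [0,0,0,0,6,0,0.5],
])

```text
t: 1.4
eef_pos: [0.4475, -0.0482, 0.2711]
orientation: [[0.461, 0.888, -0.003], [0.888, -0.461, -0.002], [-0.003, -0.001, -1.0]]
contact_force: [0.3, -0.1, 0.2]
finger_gap: 0.0441
```

Emit:
drive_tool([
  [0,0,0,0,5,0,0.5],
  [0,0,0,0,5,0,0.5],
  [0,0,0,0,0,0,0.5],
])

```text
t: 1.78
eef_pos: [0.4461, 0.0597, 0.2714]
orientation: [[0.453, 0.891, -0.001], [0.891, -0.453, -0.001], [-0.002, -0.001, -1.0]]
contact_force: [-0.5, -0.5, -0.1]
finger_gap: 0.0437
```

```bash
python3 - <<'E'
from cell import bot
import cv2,numpy as np,pickle
s=bot.sense(); d=bot.snapshot("wrist"); pickle.dump((s,d),open("w1.pkl","wb"))
cv2.imwrite("pics/w1.png",cv2.resize(d["pixels"],(800,500),interpolation=cv2.INTER_CUBIC)); print(s["eef_pos"])
E
```

```text
[0.44608016 0.05970862 0.27143159]
```

View pics/w1.png

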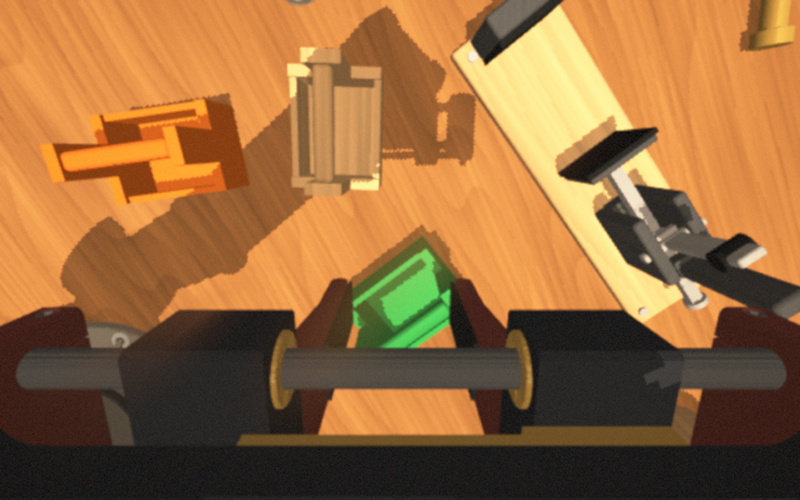

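The wrist view shows the wooden caddy with post tops at (320,55) and (322,186). The clamp board is on the right, and a green look-alike sits below the gripper.

```bash
python3 - <<'E'
from h import *
import pickle
s,d=pickle.load(open("w1.pkl","rb"));c=wristcam(s,d)
f=lambda x,y,z:at(c,(x*.8,y*.8),z)[:2].round(4)
a=f(320,55,.12);b=f(323,186,.12);print(a,b,(a+b)/2,np.degrees(np.arctan2(*(a-b)[::-1])),np.linalg.norm(a-b))
print("board edge left",f(455,58,.018),f(642,315,.018),"anvil top inner",f(487,62,.092),"jaw top",f(562,178,.088),f(657,130,.088))
print("orange",f(52,162,.12),f(170,145,.12))
R=np.array(s["orientation"]);print(np.degrees(np.arctan2(R[1,0],R[0,0])))
E
```

```text
[0.4527 0.2084] [0.4063 0.1228] [0.4295 0.1656] 61.539824001228936 0.09736693483929747
board edge left [0.5636 0.1741] [ 0.6427 -0.1761] anvil top inner [0.5701 0.1498] jaw top [0.5925 0.0329] [0.6804 0.0342]
orange [0.2222 0.2376] [0.3142 0.2057]
63.051210272456046
```

Emit:
drive_tool([
  [0,0,-1.5,-0.8,5.3,0,0.5],
  [0,0,0,-0.8,5.3,0,0.5],
  [0,0,0,0,0,-4,0.5],
  [0,0,0,0,0,-5,0.5],
  [0,0,0,0,0,0,0.5],
])

```text
t: 2.45
eef_pos: [0.4325, 0.1578, 0.1793]
orientation: [[0.492, 0.871, -0.0], [0.871, -0.492, -0.005], [-0.004, 0.002, -1.0]]
contact_force: [0.2, -0.8, 0.4]
finger_gap: 0.0441
```

Emit:
drive_tool([
  [0,0,1,-0.3,0.8,0,0.5],
  [0,0,0,0,0,-4,0.5],
  [0,0,0,0,0,-4.4,0.5],
  [0,0,0,0,0,0,0.5],
])

```text
t: 2.95
eef_pos: [0.4359, 0.1665, 0.1011]
orientation: [[0.48, 0.877, 0.012], [0.877, -0.48, -0.002], [0.004, 0.011, -1.0]]
contact_force: [0.1, -0.1, 0.9]
finger_gap: 0.0436
```

```bash
python3 - <<'E'
from cell import bot
import cv2,numpy as np
s=bot.sense(); print(s["eef_pos"])
a=bot.snapshot("side")["pixels"][170:270,270:380];b=bot.snapshot("scene")["pixels"][165:265,315:425]
cv2.imwrite("pics/g1.png",np.hstack([cv2.resize(i,(400,364),interpolation=cv2.INTER_CUBIC) for i in(a,b)]))
E
```

```text
[0.43588155 0.16650686 0.10114563]
```

View pics/g1.png

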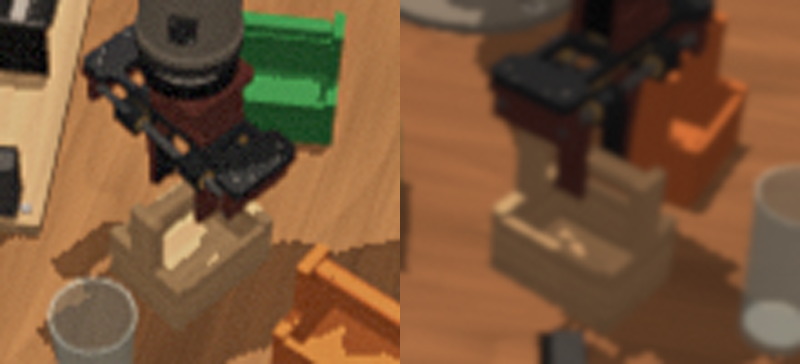

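The fingers straddle the wooden bar: the front one is at about (205,205) left and (572,180) right, and the orange and green caddies are clear of them.

Emit:
drive_tool([
  [0,0,0,-0.6,0,-0.5,0.5],
  [0,0,0,0,0,0,0.5],
])

```text
t: 3.3
eef_pos: [0.4337, 0.1685, 0.1017]
orientation: [[0.48, 0.877, 0.022], [0.877, -0.481, 0.001], [0.012, 0.019, -1.0]]
contact_force: [0.3, -1.2, -0.5]
finger_gap: 0.0438
```

Emit:
drive_tool([
  [0,0,0,0,0,0,0],
  [0,0,0,0,0,0,0],
  [0,0,0,0,0,0,0],
  [0,0,0,0,0,0,0],
], grip_force=30)

```text
t: 3.8
eef_pos: [0.4338, 0.1686, 0.1026]
orientation: [[0.48, 0.877, 0.023], [0.877, -0.481, 0.001], [0.012, 0.02, -1.0]]
contact_force: [-0.2, 0.6, -3.1]
finger_gap: 0.0158
```

Emit:
drive_tool([
  [0,0,0,0,0,1,0],
  [0,0,0,0,0,3,0],
  [0,0,0,0,0,4,0],
  [0,0,0,0,0,4,0],
  [0,0,0,0,0,0,0],
])

```text
t: 4.42
eef_pos: [0.4308, 0.1671, 0.2253]
orientation: [[0.48, 0.877, 0.017], [0.877, -0.48, -0.001], [0.008, 0.016, -1.0]]
contact_force: [0.3, -1.4, -4.8]
finger_gap: 0.0164
```

```bash
python3 - <<'E'
from cell import bot
import numpy as np
s=bot.sense(); print(s["joints"].round(1) if hasattr(s["joints"],'round') else s["joints"], np.round(s["orientation"],3).tolist())
E
```

```text
[  5.6   9.7 -38.2 115.5   7.8  56.3 -65.1] [[0.48, 0.877, 0.017], [0.877, -0.48, -0.001], [0.008, 0.016, -1.0]]
```

Emit:
drive_tool([
  [0,0,8,3,-1.2,1,0],
  [0,0,8,4,-1.4,0,0],
  [0,0,8,4.5,-1.4,0,0],
  [0,0,8,4,-1.4,0,0],
  [0,0,8,3,-1.2,0,0],
])

```text
t: 5.05
eef_pos: [0.6139, 0.0981, 0.2268]
orientation: [[-0.223, 0.975, 0.004], [0.975, 0.223, 0.004], [0.003, 0.005, -1.0]]
contact_force: [-0.7, 0.0, -4.9]
finger_gap: 0.0157
```

Emit:
drive_tool([
  [0,0,0,0,0,0,0],
  [0,0,0,0,0,0,0],
])

```text
t: 5.3
eef_pos: [0.6134, 0.0958, 0.2216]
orientation: [[-0.22, 0.976, -0.003], [0.976, 0.22, 0.003], [0.004, -0.002, -1.0]]
contact_force: [0.1, 0.8, -5.4]
finger_gap: 0.016
```

Emit:
drive_tool([
  [0.7,-1.1,-1.3,1.3,0.5,0,0],
  [0,0,0,0,0,-3,0],
  [0,0,0,0,0,-3,0],
  [0,0,0,0,0,-2,0],
  [0,0,0,0,0,0,0],
])

```text
t: 5.92
eef_pos: [0.6262, 0.1045, 0.1395]
orientation: [[-0.196, 0.98, 0.021], [0.981, 0.195, 0.017], [0.013, 0.024, -1.0]]
contact_force: [0.1, -0.2, -3.9]
finger_gap: 0.016
```

```bash
python3 - <<'E'
from cell import bot
import cv2,numpy as np
s=bot.sense(); print(s["eef_pos"])
a=bot.snapshot("side")["pixels"][110:260,220:340];b=bot.snapshot("scene")["pixels"][200:320,190:390]
cv2.imwrite("pics/p1.png",np.hstack([cv2.resize(a,(336,420),interpolation=cv2.INTER_CUBIC),cv2.resize(b,(464,420)[:1]+(278,),interpolation=cv2.INTER_CUBIC) if 0 else cv2.copyMakeBorder(cv2.resize(b,(464,278),interpolation=cv2.INTER_CUBIC),0,142,0,0,0)]))
E
```

```text
[0.62624962 0.10451984 0.13954169]
```

View pics/p1.png

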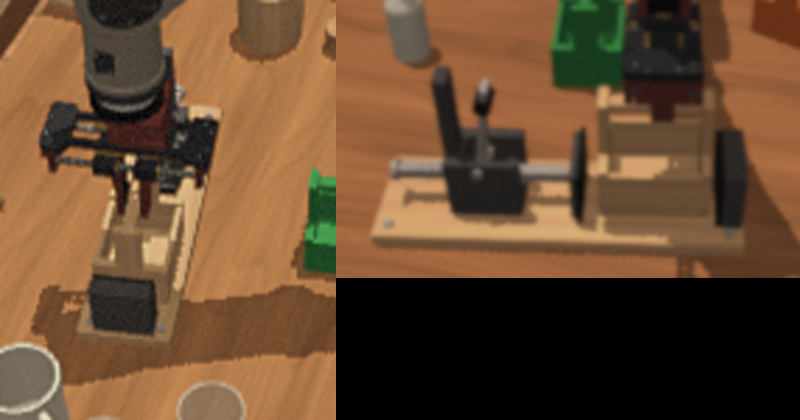

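The caddy hangs between the jaw at (578,170) and the anvil at (730,180), just above the board. I'll lower it now.

Emit:
drive_tool([
  [0,0,0,0,-0.3,-0.7,0],
  [0,0,0,0,0,-0.5,0],
  [0,0,0,0,0,-0.3,0],
  [0,0,0,0,0,0,0],
])

```text
t: 6.52
eef_pos: [0.6295, 0.102, 0.1284]
orientation: [[-0.195, 0.98, 0.029], [0.981, 0.194, 0.019], [0.013, 0.032, -0.999]]
contact_force: [-0.9, -0.1, -4.6]
finger_gap: 0.0155
```

Emit:
drive_tool([
  [-0.2,0.7,0,-0.3,0,-0.4,0],
  [0,0,0,0,0,-0.4,0],
  [0,0,0,0,0,-0.2,0],
  [0,0,0,0,0,0,0],
])

```text
t: 7.02
eef_pos: [0.6283, 0.1024, 0.1209]
orientation: [[-0.194, 0.981, 0.02], [0.981, 0.194, 0.015], [0.011, 0.023, -1.0]]
contact_force: [-2.4, 0.5, -2.9]
finger_gap: 0.0155
```

Emit:
drive_tool([
  [0,0,0,0,0,-0.2,0],
  [0,0,0,0,0,0,0],
])

```text
t: 7.28
eef_pos: [0.6286, 0.1025, 0.1209]
orientation: [[-0.194, 0.981, 0.021], [0.981, 0.194, 0.014], [0.01, 0.023, -1.0]]
contact_force: [-1.8, 0.2, -1.8]
finger_gap: 0.0157
```

Emit:
drive_tool([
  [0,0,0,0,0,-0.3,0],
  [0,0,0,0,0,0,0],
])

```text
t: 7.52
eef_pos: [0.629, 0.1026, 0.1208]
orientation: [[-0.194, 0.981, 0.022], [0.981, 0.193, 0.013], [0.009, 0.024, -1.0]]
contact_force: [-0.5, 0.3, -2.3]
finger_gap: 0.0156
```

Emit:
drive_tool([
  [0,0,0,0,0,0,0.4],
  [0,0,0,0,0,0,0.4],
  [0,0,0,0,0,0,0.4],
  [0,0,0,0,0,0,0.4],
])

```text
t: 8.02
eef_pos: [0.6304, 0.1034, 0.1207]
orientation: [[-0.194, 0.981, 0.025], [0.981, 0.194, 0.015], [0.01, 0.028, -1.0]]
contact_force: [-0.3, 0.1, -0.0]
finger_gap: 0.0355
```

Emit:
drive_tool([
  [0,0,0,-0.1,-0.1,1.5,0.4],
  [0,0,0,0,0,5,0.4],
  [0,0,0,0,0,6,0.4],
  [0,0,0,0,0,4,0.4],
  [0,0,0,0,0,0,1],
])

```text
t: 8.65
eef_pos: [0.6284, 0.1027, 0.2947]
orientation: [[-0.195, 0.98, 0.027], [0.981, 0.195, 0.016], [0.011, 0.03, -1.0]]
contact_force: [0.0, -0.2, 0.7]
finger_gap: 0.0419
```

Emit:
drive_tool([
  [-0.9,1.5,-10,0.4,-2,0,1],
  [0,0,-10,0.4,-2,0,1],
  [0,0,-10,0.4,-2,0,1],
  [0,0,-10,0.4,-2,0,1],
  [0,0,-10,0.4,-2,0,1],
])

```text
t: 9.28
eef_pos: [0.646, 0.002, 0.2935]
orientation: [[0.643, 0.766, -0.003], [0.766, -0.643, -0.002], [-0.004, -0.001, -1.0]]
contact_force: [0.3, -0.0, -0.1]
finger_gap: 0.0873
```

Emit:
drive_tool([
  [0,0,-10,0.5,-2,0,1],
  [0,0,-10,0.5,-2,0,1],
  [0,0,-10,0.4,-2,0,1],
  [0,0,-10,0.3,-1.9,0,1],
  [0,0,0,0,0,0,1],
])

```text
t: 9.9
eef_pos: [0.6606, -0.0816, 0.2898]
orientation: [[0.989, 0.149, -0.011], [0.149, -0.989, 0.002], [-0.01, -0.003, -1.0]]
contact_force: [0.5, 0.6, -0.1]
finger_gap: 0.0875
```

```bash
python3 - <<'E'
from cell import bot
import cv2,numpy as np,pickle
s=bot.sense(); d=bot.snapshot("wrist"); pickle.dump((s,d),open("w2.pkl","wb"))
cv2.imwrite("pics/w2.png",cv2.resize(d["pixels"],(800,500),interpolation=cv2.INTER_CUBIC)); print(s["eef_pos"],np.round(s["orientation"],3).tolist(),s["joints"])
E
```

```text
[ 0.66056913 -0.08161999  0.28976463] [[0.989, 0.149, -0.011], [0.149, -0.989, 0.002], [-0.01, -0.003, -1.0]] [ 13.71886312  25.06822293 -17.13063966  84.38389009   7.40723968
  72.28345667 -85.6711065 ]
```

View pics/w2.png

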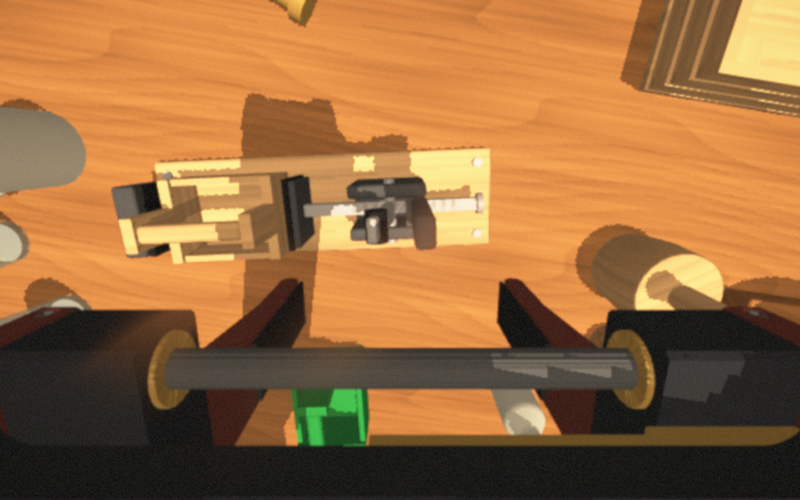

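The wrist view shows the caddy standing on the board between the anvil and the jaw. The pad top is at about (376,230), the handle top at about (425,238), and the mallet is at the lower right (680,285).

```bash
python3 - <<'E'
from h import *
import pickle
s,d=pickle.load(open("w2.pkl","rb"));c=wristcam(s,d)
f=lambda x,y,z:at(c,(x*.8,y*.8),z)[:2].round(4)
print("pad",f(376,230,.16),"handle top c",f(425,240,.188),"handle rear",f(436,238,.188))
print("board right",f(489,149,.018),f(489,243,.018),"left",f(156,163,.018))
print("mallet",f(655,290,.21),f(680,285,.095),"at side",at("side",(317,78),.21)[:2])
a=f(489,149,.018);b=f(156,163,.018);print(np.degrees(np.arctan2(*(b-a)[::-1])))
E
```

```text
pad [ 0.6619 -0.061 ] handle top c [ 0.6663 -0.0973] handle rear [ 0.6689 -0.1047]
board right [ 0.7385 -0.1664] [ 0.6343 -0.1884] left [0.6687 0.1956]
mallet [ 0.6605 -0.2532] [ 0.6372 -0.3627] at side [ 0.61893816 -0.35893634]
100.91370241778695
```

Emit:
drive_tool([
  [0,-0.6,2.4,0.5,0.3,0,1],
  [0,0,0,0,0,-4,1],
  [0,0,0,0,0,-2,1],
  [0,0,0,0,0,0,1],
], grip_force=10)

```text
t: 10.45
eef_pos: [0.6662, -0.0701, 0.229]
orientation: [[0.976, 0.217, 0.003], [0.217, -0.976, 0.006], [0.004, -0.005, -1.0]]
contact_force: [0.1, 0.1, 0.2]
finger_gap: 0.0878
```

Emit:
drive_tool([
  [0,0,-1.5,-0.1,-0.9,0,1],
  [0,0,0,0,0,0,1],
])

```text
t: 10.7
eef_pos: [0.6661, -0.0787, 0.2308]
orientation: [[0.981, 0.193, 0.005], [0.193, -0.981, 0.006], [0.006, -0.005, -1.0]]
contact_force: [-0.4, 0.3, -0.7]
finger_gap: 0.0881
```

Emit:
drive_tool([
  [0,0,0,0,0,-4,1],
  [0,0,0,0,0,-3,1],
  [0,0,0,0,0,-2,1],
  [0,0,0,0,0,0,1],
])

```text
t: 11.2
eef_pos: [0.669, -0.0792, 0.1432]
orientation: [[0.981, 0.193, 0.014], [0.193, -0.981, 0.006], [0.015, -0.003, -1.0]]
contact_force: [0.1, -0.4, -0.0]
finger_gap: 0.088
```

Emit:
drive_tool([
  [0,0.8,0,-0.3,0,-0.5,1],
  [0,0,0,0,0,0,1],
])

```text
t: 11.45
eef_pos: [0.6673, -0.0791, 0.1403]
orientation: [[0.981, 0.193, 0.002], [0.193, -0.981, 0.005], [0.003, -0.005, -1.0]]
contact_force: [-0.5, -0.6, -0.2]
finger_gap: 0.0881
```

```bash
python3 - <<'E'
from cell import bot
import cv2,numpy as np
s=bot.sense(); print(s["eef_pos"])
a=bot.snapshot("side")["pixels"][110:260,220:340];b=bot.snapshot("scene")["pixels"][200:320,190:390]
cv2.imwrite("pics/t1.png",np.hstack([cv2.resize(a,(280,350),interpolation=cv2.INTER_CUBIC),cv2.copyMakeBorder(cv2.resize(b,(520,312),interpolation=cv2.INTER_CUBIC),0,38,0,0,0)]))
E
```

```text
[ 0.66727541 -0.07914027  0.14026518]
```

View pics/t1.png

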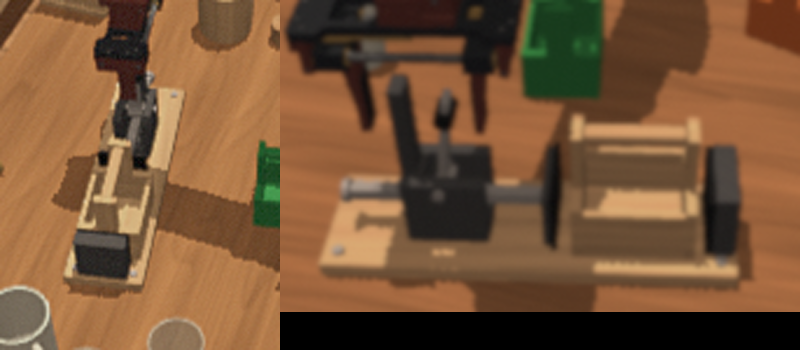

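The fingers straddle the handle (400,110) and the pad (447,105). I'll start squeezing.

Emit:
drive_tool([
  [0,0,0,0,0,-0.3,0.62],
  [0,0,0,0,0,0,0.62],
  [0,0,0,0,0,0,0.62],
], grip_force=10)

```text
t: 11.92
eef_pos: [0.6682, -0.0791, 0.1386]
orientation: [[0.981, 0.193, 0.005], [0.193, -0.981, 0.005], [0.006, -0.004, -1.0]]
contact_force: [0.6, -0.7, -0.5]
finger_gap: 0.0609
```

Emit:
drive_tool([
  [0,0,0,0.05,-0.3,0,0],
  [0,0,0,0.05,-0.3,0,0],
  [0,0,0,0.05,-0.3,0,0],
  [0,0,0,0,0,0,0],
])

```text
t: 12.42
eef_pos: [0.67, -0.0872, 0.1389]
orientation: [[0.981, 0.194, 0.005], [0.194, -0.981, 0.007], [0.007, -0.006, -1.0]]
contact_force: [0.3, -0.3, 0.4]
finger_gap: 0.0361
```

The gap is 36.1 mm, so that was a full stroke at 10 N. Now I'll release and squeeze again.

Emit:
drive_tool([
  [0,0,0,0,0,0,0.9],
  [0,0,0,0,0,0,0.9],
  [0,0,0,0,0,0,0.9],
  [0,0,0,0,0,0,0.9],
  [0,0,0,0,0,0,0.9],
])

```text
t: 13.05
eef_pos: [0.6693, -0.0862, 0.1382]
orientation: [[0.981, 0.195, 0.004], [0.195, -0.981, 0.008], [0.005, -0.007, -1.0]]
contact_force: [-0.5, 0.0, 0.0]
finger_gap: 0.0786
```

Emit:
drive_tool([
  [0,0,0,0,0,0,0],
  [0,0,0,0,0,0,0],
  [0,0,0,0,0,0,0],
  [0,0,0,0,0,0,0],
  [0,0,0,0,0,0,0],
])

```text
t: 13.68
eef_pos: [0.6687, -0.0816, 0.1392]
orientation: [[0.98, 0.197, 0.002], [0.197, -0.98, 0.013], [0.005, -0.012, -1.0]]
contact_force: [0.7, 0.4, -0.7]
finger_gap: 0.0473
```

Emit:
drive_tool([
  [0,0,0,0.05,-0.3,0,0],
  [0,0,0,0.05,-0.3,0,0],
  [0,0,0,0,0,0,0],
])

```text
t: 14.05
eef_pos: [0.6698, -0.0872, 0.1397]
orientation: [[0.98, 0.197, 0.002], [0.197, -0.98, 0.014], [0.005, -0.014, -1.0]]
contact_force: [0.4, 0.8, 0.6]
finger_gap: 0.0358
```

Emit:
drive_tool([
  [-0.7,0,0,0,0,-0.1,0.9],
  [0,0,0,0,0,0,0.9],
  [0,0,0,0,0,0,0.9],
  [0,0,0,0,0,0,0.9],
  [0,0,0,0,0,0,0.9],
])

```text
t: 14.68
eef_pos: [0.6697, -0.088, 0.1376]
orientation: [[0.98, 0.198, 0.002], [0.198, -0.98, 0.0], [0.002, 0.0, -1.0]]
contact_force: [-0.4, 0.1, 0.8]
finger_gap: 0.0784
```

Emit:
drive_tool([
  [0,0,0,0,0,0,0],
  [0,0,0,0,-0.2,0,0],
  [0,0,0,0.05,-0.3,0,0],
  [0,0,0,0.05,-0.3,0,0],
  [0,0,0,0,0,0,0],
])

```text
t: 15.3
eef_pos: [0.6684, -0.081, 0.1384]
orientation: [[0.978, 0.207, -0.004], [0.207, -0.978, 0.017], [0.0, -0.017, -1.0]]
contact_force: [1.2, -3.4, -1.5]
finger_gap: 0.0488
```

Emit:
drive_tool([
  [-0.5,0,-0.5,0.05,-0.3,0,0],
  [-0.5,0,0,0.05,-0.3,0,0],
  [0,0,0,0,0,0,0],
])

```text
t: 15.68
eef_pos: [0.6683, -0.0811, 0.1385]
orientation: [[0.98, 0.201, -0.006], [0.201, -0.98, 0.006], [-0.005, -0.007, -1.0]]
contact_force: [-0.5, 0.4, -0.9]
finger_gap: 0.0483
```

Resistance now starts early, at a gap of 48 mm. I'll raise the grip gradually.

Emit:
drive_tool([
  [0,0,0,0,-0.1,0,0],
  [0,0,0,0,-0.1,0,0],
  [0,0,0,0,0,0,0],
], grip_force=14)

```text
t: 16.05
eef_pos: [0.6684, -0.0814, 0.1385]
orientation: [[0.98, 0.201, -0.006], [0.201, -0.98, 0.008], [-0.005, -0.009, -1.0]]
contact_force: [-0.5, 3.8, -0.4]
finger_gap: 0.048
```

Emit:
drive_tool([
  [0,0,0,0,0,0,0],
  [0,0,0,0,0,0,0],
  [0,0,0,0,0,0,0],
], grip_force=17)

```text
t: 16.42
eef_pos: [0.6684, -0.0815, 0.1385]
orientation: [[0.98, 0.2, -0.006], [0.2, -0.98, 0.008], [-0.004, -0.01, -1.0]]
contact_force: [-0.4, 3.7, -0.3]
finger_gap: 0.0479
```

```bash
python3 - <<'E'
from cell import bot
import cv2,numpy as np
a=bot.snapshot("side")["pixels"][110:260,220:340];b=bot.snapshot("scene")["pixels"][200:320,190:390]
cv2.imwrite("pics/t2.png",np.hstack([cv2.resize(a,(280,350),interpolation=cv2.INTER_CUBIC),cv2.copyMakeBorder(cv2.resize(b,(520,312),interpolation=cv2.INTER_CUBIC),0,38,0,0,0)]))
E
```

```text
(no output)
```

View pics/t2.png

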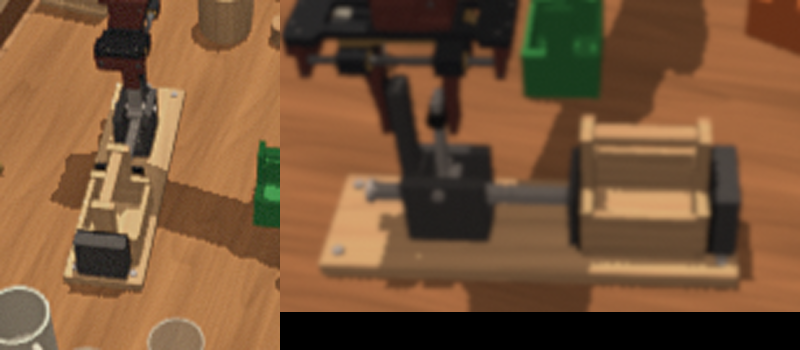

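Jaw and anvil are both flush against the caddy's ends, at (577,195) and (718,195), and the trigger stops short at a gap of 48 mm. The caddy is clamped, so I'll go to the final force.

Emit:
drive_tool([
  [0,0,0,0,0,0,0],
  [0,0,0,0,0,0,0],
  [0,0,0,0,0.05,0,0],
], grip_force=20)

```text
t: 16.9
eef_pos: [0.6684, -0.0816, 0.1385]
orientation: [[0.98, 0.2, -0.006], [0.2, -0.98, 0.008], [-0.004, -0.009, -1.0]]
contact_force: [-1.3, 1.4, 0.6]
finger_gap: 0.0473
```

Emit:
drive_tool([
  [0,0,0,0,0,0,0],
  [0,0,0,0,0,0,0],
  [0,0,0,0,0,0,0],
  [0,0,0,0,0,0,0],
], grip_force=21)

```text
t: 17.4
eef_pos: [0.6684, -0.0817, 0.1385]
orientation: [[0.98, 0.2, -0.006], [0.2, -0.98, 0.008], [-0.004, -0.009, -1.0]]
contact_force: [-1.0, 3.7, -0.2]
finger_gap: 0.0476
```

```bash
python3 - <<'E'
from cell import bot
s=bot.sense();print(s["t"],s["finger_gap"],s["contact_force"]);bot.hand_in();s=bot.sense();print(s["t"],s["finger_gap"],s["contact_force"])
E
```

```text
17.4 0.04764600273622072 [-1.04685979  3.68797004 -0.20435196]
the job is handed in; nothing more can be done
the job is handed in; nothing more can be done
```

I picked up the plain wooden caddy by its handle bar, set it on the board between the jaws and let go. I then pumped two full strokes plus a part stroke and handed in at 17.4 s, still holding the trigger at a 21 N grip.

- **Clamped:** the last picture, taken at 17 N grip, shows both jaws flush on the caddy's ends and the caddy square on the board. The trigger stopped short of full travel, with the fingers 47.6 mm apart against 36 mm at the end stop. From that gap I estimate the trigger at about 0.09 rad.
- **Jaw force:** I could not measure this directly. By the clamp's rule, a 21 N grip should give roughly 22 N at the jaw.
- **Side load:** about 3.7 N of net sideways force remained on the tool at the end, so the pad force may differ from the grip setting by a couple of newtons. That would still keep the jaw within 8 to 60 N.
- **Bystanders:** I saw no contact with the other objects in the views I took. I did not measure their positions again afterwards.

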